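Find the set proximity sensor with the gap gauge

TASK

Of the three proximity sensors on the linear axis, one has been backed off to its proper gap from the steel switching bar and the other two still stand too close, which the eye cannot be trusted to tell. Take the orange-handled gap gauge out of its stand and try its blade gently from above, flat along the bar, in the gaps, never forcing it where it jams; in the gap that takes it, lower it all the way down by hand and leave it standing there upright, let go, as the spacer for locking that sensor. Leave the blue gauge and the other things lying about as they are.

Things in the scene. Friction and masses are not known exactly. Their poses are not given: they have to be found in the camera images.
- gauge: The gap gauge, loose, standing upright in one of the stand's two slots at the start: a white plastic leaf 5 mm thick (along its x), 24 mm wide (y) and 80 mm long (z from 0 to 80 mm), and above it an orange handle 14 mm (x) by 30 mm (y), from z = 80 to 130 mm. Origin: middle of the leaf's lower end; z points up to the handle. It is the same after a half turn about z. 60 to 110 g. It is loose by about 1 mm in its slot.
- gauge_leaf: The white leaf of that gauge, fixed to the handle, same origin and axes. Plastic: it must not be loaded with more than 25 N by anything.
- thin_gauge: The thinner gauge in the other slot, to be left alone: same size and origin but a blue handle and a leaf 4 mm thick.
- stand: Grey gauge stand, fixed, 50 (x) by 120 (y) by 48 mm high, origin under its centre. Two slots from above at y = +30 and -30 mm, each 7 (x) by 27 mm (y), their floor 8 mm above the table. Which gauge stands in which varies.
- rig: The linear axis, fixed: aluminium profile base, x -105 to +80 mm, y +-165 mm, top 40 mm above the table. Origin at table level below the middle gap. Three 30 mm round sensors in brackets (52 mm wide, x +31 to +69 mm, up to 96 mm above the table; nuts at x +21 to +45 mm, up to 88 mm) stand on the far (+x) side and point along -x at the switching bar of the carriage; the carriage plate on the bar's other side is 91 mm high.
- bar_top (a point): Middle of the upper sensor-side edge of the steel switching bar (fixed), where it should be: rig x = -3.5 mm, y = 0, 110 mm above the table; axes as the rig's. Bar 10 mm thick towards -x, y +-145 mm, its sensor-side face upright and parallel to y, from 44 to 110 mm high. Bar and sensors together really stand up to 6 mm off along x either way (in no reading: feel for the face).
- gap_right (a point): Foot of the gap of the station at rig y = -90 mm: on top of the base, 40 mm above the table, nominally 3.5 mm from the bar's face, on its +x side (see bar_top for the error); axes as the rig's. Home, the leaf's end stands on the base here. Sensor: axis 68, barrel top 83 mm above the table. Sensor face to bar: 7 mm in the one set station, 3.2 mm in the other two, where the leaf stops on the barrel 43 mm above the base.
- gap_middle (a point): The same for the station at rig y = 0.
- gap_left (a point): The same for the station at rig y = +90 mm.
- spanner: Spanner about 200 mm long lying on the table, a bystander.
- screwdriver: Screwdriver about 190 mm long lying on the table, a bystander.
- lock_nut: Loose steel ring nut, 42 mm across and 8 mm high, a bystander.
- spare_sensor: Spare sensor, 30 mm round, about 72 mm long, lying in a blue parts tray, a bystander.
- cleaner_bottle: White bottle of cleaner, 60 mm across, 170 mm tall, standing on the table, a bystander.
- caliper: Caliper about 200 mm long lying on the table, a bystander.
Not all that is in view belongs to the job. Of the things like the gauge, leave any that is green; of the rest the larger one is meant.

How it is judged:
By the outcome, as a careful person would: the job done as asked, in the order asked, and still so for the second after the job is handed in, with the robot touching nothing.
It also fails if it takes over 58 s, if anything falls off the work surface, if the arm or the gripper's body presses on something with over 40 N, if the wrist force passes 120 N, or if a joint passes its speed limit or range.

ROBOT

A 6-joint arm with a two-finger parallel gripper is mounted at the origin on the work surface. World frame = base frame: x ahead of the robot, y to its left, z up, the work surface at z = 0. Lengths are in mm, angles in rad, forces in N, time in s.
With the tool pointing down it reaches from about 350 to 775 mm from the base axis. Payload 7.3 kg.
Tool frame: the origin (TCP) lies midway between the tips of the shut fingers; the grasp point (between the pads) lies 19 mm behind it; x points along the fingers, z is the direction in which the jaws open and shut, and the axes are right-handed (so a half turn about x gives the same grasp; the last joint's range is limited). The gripper opens to 92 mm and grips with 3 to 60 N. Pads are 19 mm wide; open, the fingers measure 130 mm over their backs; the gripper's body (75 mm by 190 mm) begins 47 mm behind the grasp point.
Start: joints at [-1.26, 0.342, 1.524, -0, 1.275, -0.146], TCP at [231.59, -471.18, 226.741] pointing down, gripper open.
Joint ranges: [-2.53, 2.53], [-0.77, 2.02], [0.04, 2.7], [-1, 4.14], [0.28, 2.66], [-3.11, 3.11]. Speed limits (rad/s): [2.57, 2.57, 3.14, 3.14, 3.14, 3.14].

INTERFACE

Orientations are given as [roll, pitch, yaw] about the fixed x, y, z axes, in that order (R = Rz(yaw) Ry(pitch) Rx(roll)).
In Python, from plant import monitor, optics, close_job gives the robot as it stands.
- The arm moves only by the tool send_rows, never from a script. Its argument "commands" is a list that holds one entry, the list of rows, each a list of 5 numbers: the shift along the tool's x, y, z in m, then the turn about the tool's x in degrees, then the finger opening in m, from 0 to 0.0918. A call has 1 to 10 rows; each row shifts and turns the pose as measured when the row begins, along the tool's axes as they then stand; what a row does not reach is not made up. A row lasts 1/12 s, in which the tool goes at most 41.7 mm and 7.16 degrees, less where a joint would pass 70% of its speed; a pose out of reach is approached as far as the arm can. A call with a gripper value outside its range is refused whole. The fingers move at their own pace and stop on an object; the grip force is fixed at half the most. Time passes only in rows, so rows that do not move let the fingers close. It gives the time, the measured TCP pose, the force and the opening at its end, in the units of the state.
- monitor.get_obs(): the state, without advancing time (a new reading comes with each control period).
- optics.capture(name): name is "side" or "top"; returns a dict with "color" (384x512x3 uint8, blue, green, red), "camera_matrix" (3x3 intrinsics, pixels), "k1" (the pictures are not rectified: a ray, as slopes to the right and down, at radius r is drawn at 1 + k1 r^2 times it, then the intrinsics apply), "camera_from_world" (4x4, takes a point from world to camera coordinates). Camera axes: x right, y down, z forward; pixel columns grow to the right and rows downward; lengths in mm; the calibration is good to about 2 mm. A picture is of the moment at which its call begins. There is no depth.
- close_job(): hands the job in, once; it reports no verdict.
The state is a dict: "time": time; "joint_positions": joint angles; "dq": joint speeds; "tau": joint torques, N m; "tool_pos": TCP position; "tcp_rot": TCP orientation; "contact_force": force on the tool from outside, world axes, zero at the start; "moment": the same for the moment, N m; "grip_width": finger opening in mm.
Only numpy, scipy, OpenCV 4.12 (cv2) and the standard library are available. Lean on these libraries where they do the work, as an engineer would, in place of code of your own. Each camera call takes 0.05 s, during which the arm holds its last target.

## Working session

There is one attempt and no reset: what is moved stays moved. The work goes in short steps, Python scripts to look and compute and a tool call to move; the robot and the scene stay as the last step left them, time stands still between calls to the robot, and variables do not carry over. Pictures are saved under pics/ and viewed, and the job is handed in when it is done.

Besides the shell and the picture viewer there is one more tool, called after "Request:" as a command line: name --argument value ..., lists and objects as JSON in quotes. send_rows: Moves the arm, as the interface text tells. Its arguments: {"type":"object","properties":{"commands":{"type":"array","items":{"type":"array","items":{"type":"array","items":{"type":"number"}}}}},"required":["commands"]}

```bash
ls; mkdir -p pics; python3 - <<'E'
from plant import monitor, optics
import cv2,json
o=monitor.get_obs();print(o)
for n in("side","top"):
    c=optics.capture(n);cv2.imwrite(f"pics/{n}0.png",c["color"]);print(n,c["camera_matrix"],c["k1"],c["camera_from_world"])
E
```

```text
pics
{'time': 0.0, 'joint_positions': array([-1.26001801e+00,  3.42753826e-01,  1.52500092e+00,  1.89488447e-05,
        1.27541176e+00, -1.46008739e-01]), 'dq': array([ 2.47809923e-04, -1.13067903e-03, -3.48290941e-04,  5.54001458e-04,
        7.98392354e-04,  9.07689062e-06]), 'tau': array([ 1.88195205e-03, -4.31233013e+01, -2.44226950e+01,  7.18786893e-02,
        5.58695721e-02, -1.16204092e-04]), 'tool_pos': array([ 231.45655792, -470.7755909 ,  226.03444543]), 'tcp_rot': array([2.9840716 , 1.56922237, 1.8700568 ]), 'contact_force': array([-0.38321827,  0.70600375, -0.927634  ]), 'moment': array([0.07978809, 0.02592868, 0.06716343]), 'grip_width': 91.77973960968966}
side [[428.808305     0.         254.68493461]
 [  0.         428.808305   192.65312406]
 [  0.           0.           1.        ]] -0.06245027718506757 [[-9.71195026e-01 -2.37620993e-01  1.77900196e-02  5.31498107e+02]
 [-1.83211491e-01  6.96904220e-01 -6.93367189e-01  1.86968813e+02]
 [ 1.52360660e-01 -6.76654101e-01 -7.20364808e-01  1.24896561e+03]
 [ 0.00000000e+00  0.00000000e+00  0.00000000e+00  1.00000000e+00]]
top [[461.84715761   0.         262.25949249]
 [  0.         461.84715761 190.89474687]
 [  0.           0.           1.        ]] -0.021442439663701643 [[-3.71508427e-02 -9.99309599e-01 -3.73838973e-04 -1.71193483e+01]
 [-9.75920967e-01  3.63617930e-02 -2.15072280e-01  5.61707015e+02]
 [ 2.14937387e-01 -7.62527916e-03 -9.76598062e-01  1.46835924e+03]
 [ 0.00000000e+00  0.00000000e+00  0.00000000e+00  1.00000000e+00]]
```

View pics/side0.png

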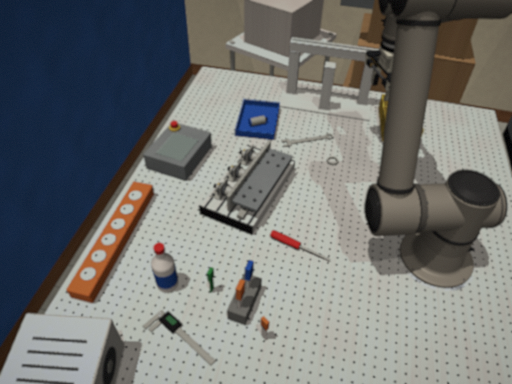

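View pics/top0.png

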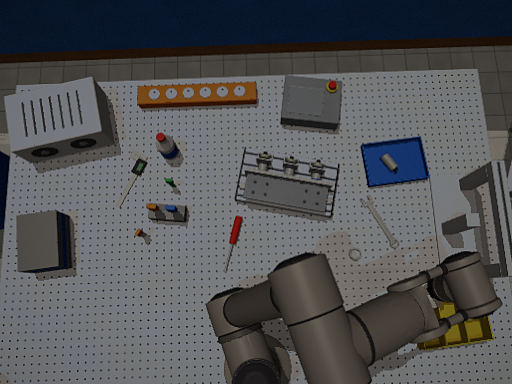

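```bash
python3 - <<'E'
import cv2,numpy as np
s=cv2.imread("pics/side0.png");t=cv2.imread("pics/top0.png")
a=cv2.resize(s[240:345,190:290],None,fx=5.5,fy=5.5,interpolation=cv2.INTER_CUBIC)[:600]
cv2.imwrite("pics/c1.png",a)
cv2.imwrite("pics/c2.png",cv2.resize(t[165:245,115:205],None,fx=7,fy=7,interpolation=cv2.INTER_CUBIC))
cv2.imwrite("pics/c3.png",cv2.resize(s[135:235,195:305],None,fx=6,fy=6,interpolation=cv2.INTER_CUBIC))
cv2.imwrite("pics/c4.png",cv2.resize(t[140:225,225:350],None,fx=6,fy=6,interpolation=cv2.INTER_CUBIC))
E
```

```text
(no output)
```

View pics/c1.png

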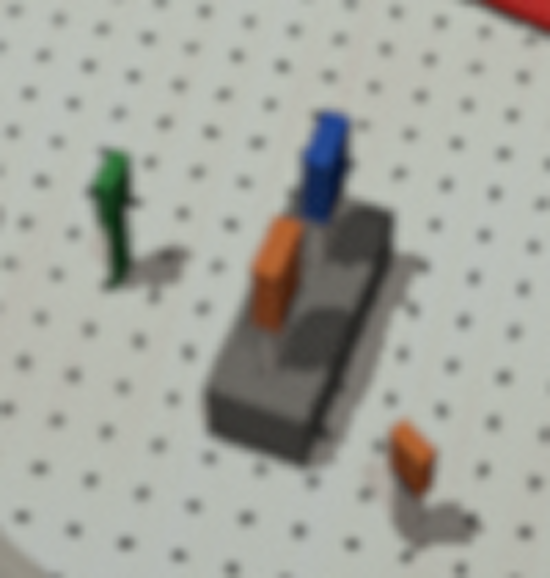

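View pics/c2.png

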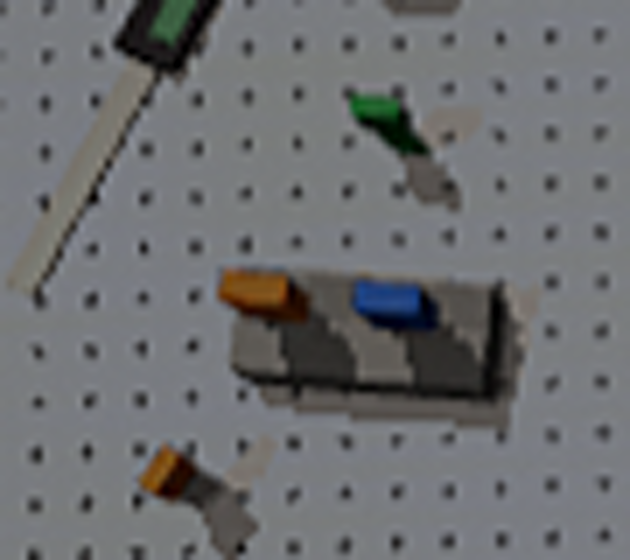

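View pics/c3.png

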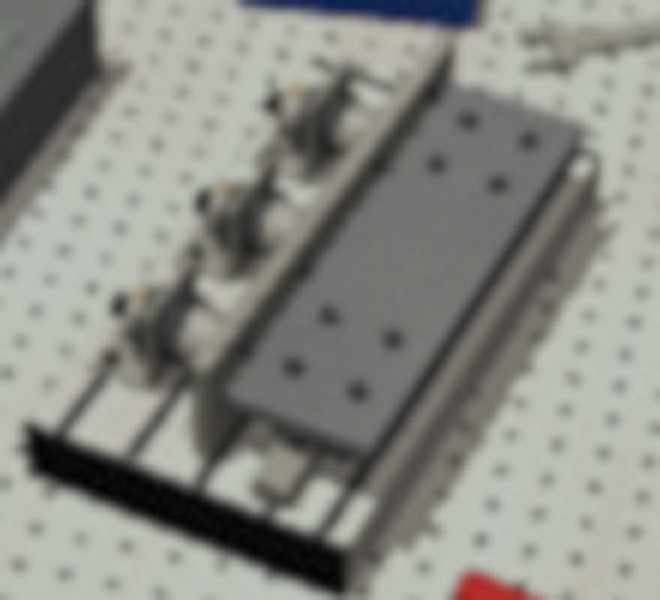

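View pics/c4.png

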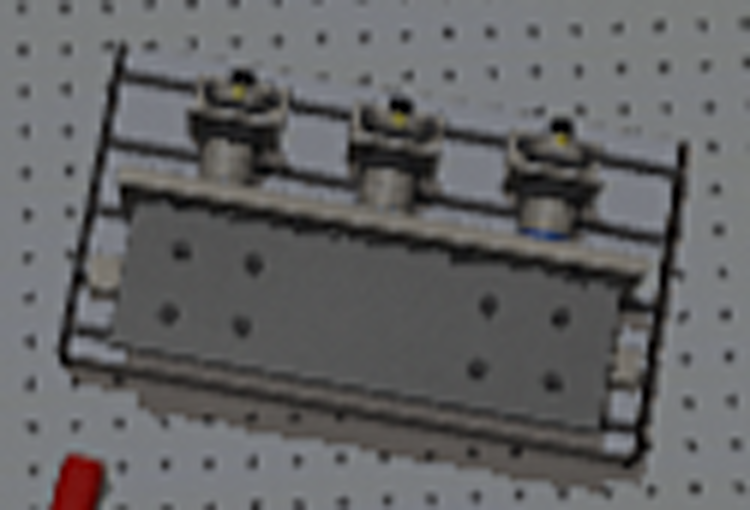

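```bash
cat > h.py <<'E'
import numpy as np,cv2
from plant import monitor,optics
def ray(c,uv):
    K=c["camera_matrix"];d=np.array([(uv[0]-K[0,2])/K[0,0],(uv[1]-K[1,2])/K[1,1]]);x=d.copy()
    for _ in range(20): x=d/(1+c["k1"]*(x@x))
    T=c["camera_from_world"];R=T[:3,:3]
    return -R.T@T[:3,3],R.T@np.array([x[0],x[1],1])
def plane(c,uv,z):
    o,d=ray(c,uv);return o+d*(z-o[2])/d[2]
def proj(c,p):
    T=c["camera_from_world"];q=T[:3,:3]@np.asarray(p,float)+T[:3,3];x=q[:2]/q[2];x=x*(1+c["k1"]*(x@x));K=c["camera_matrix"]
    return np.array([K[0,0]*x[0]+K[0,2],K[1,1]*x[1]+K[1,2]])
def tri(c1,u1,c2,u2):
    o1,d1=ray(c1,u1);o2,d2=ray(c2,u2)
    A=np.stack([d1,-d2],1);s=np.linalg.lstsq(A,o2-o1,rcond=None)[0]
    a=o1+d1*s[0];b=o2+d2*s[1];return (a+b)/2,np.linalg.norm(a-b)
E
python3 - <<'E'
from h import *
S=optics.capture("side");T=optics.capture("top")
np.set_printoptions(precision=1,suppress=True)
# orange/blue handles
for n,c in(("side",S),("top",T)):
    hsv=cv2.cvtColor(c["color"],cv2.COLOR_BGR2HSV)
    for nm,lo,hi in(("or",(5,120,60),(20,255,255)),("bl",(105,120,60),(125,255,255))):
        m=cv2.inRange(hsv,lo,hi);k,l,st,ce=cv2.connectedComponentsWithStats(m)
        for i in range(1,k):
            if 15<st[i,4]<400: print(n,nm,st[i],ce[i])
# rig corners top
q=lambda u,v:(225+u/6-.4,140+v/6-.4)
for z in(40,):
    P=[plane(T,q(*p),z) for p in((122,45),(683,145),(640,460),(65,360))]
    print(np.array(P));print([np.linalg.norm(P[i]-P[(i+1)%4]) for i in range(4)])
P=[plane(T,q(*p),110) for p in((120,170),(648,262))];print("bar",np.array(P),np.linalg.norm(P[0]-P[1]))
q=lambda u,v:(115+u/7-.4,165+v/7-.4)
P=[plane(T,q(*p),48) for p in((500,285),(495,395),(235,372))];print("stand",np.array(P),np.linalg.norm(P[0]-P[1]),np.linalg.norm(P[1]-P[2]))
q=lambda u,v:(195+u/6-.4,135+v/6-.4)
P=[plane(S,q(*p),40) for p in((30,430),(345,555),(598,158))];print("rig side",np.array(P),np.linalg.norm(P[0]-P[1]),np.linalg.norm(P[1]-P[2]))
E
```

```text
side or [345  61  18  26 285] [354.2  74.3]
side or [192  64   9  10  60] [195.1  68.3]
side or [372  79  13  12  65] [378.6  86.6]
side or [496 110  16  12 133] [503.4 115.3]
side or [170 124   9   5  21] [174.4 126.6]
side or [236 280   9  20 126] [239.8 289.3]
side or [261 317   8  13  60] [264.4 322.9]
side bl [14 42  8  8 20] [17.4 44.6]
side bl [245 261   8  19  94] [248.4 269.8]
side bl [156 273  20  15 181] [165.9 281.2]
top or [146 204  10   5  46] [150.9 206. ]
top or [135 229   6   7  21] [137.4 231.8]
top bl [371 137  50   7  52] [396.4 139.8]
top bl [165 205  10   5  39] [169.7 207.4]
[[ 721.3   15.5   40. ]
 [ 650.2 -300.8   40. ]
 [ 470.6 -263.9   40. ]
 [ 538.9   52.6   40. ]]
[np.float64(324.2516082008175), np.float64(183.33091582606787), np.float64(323.790006093006), np.float64(186.15103030079126)]
bar [[ 628.2   16.7  110. ]
 [ 566.6 -264.6  110. ]] 288.0046319413915
stand [[524.  216.6  48. ]
 [471.4 219.1  48. ]
 [486.8 341.9  48. ]] 52.6768565301562 123.75071174113377
rig side [[ 717.3   20.1   40. ]
 [ 541.3   59.4   40. ]
 [ 472.  -260.4   40. ]] 180.34727990749127 327.18962538783626
```

```bash
python3 - <<'E'
from h import *
np.set_printoptions(precision=1,suppress=True)
S=optics.capture("side");T=optics.capture("top")
cv2.imwrite("pics/d1.png",cv2.resize(T["color"][195:222,140:182],None,fx=18,fy=18,interpolation=cv2.INTER_CUBIC))
cv2.imwrite("pics/d2.png",cv2.resize(S["color"][255:310,225:265],None,fx=10,fy=10,interpolation=cv2.INTER_CUBIC))
a=plane(T,(151.2,205.7),138);b=plane(T,(115+388/7-.4,165+297/7-.4),138);print(a,b,a-b)
print("tri centroids",tri(S,(239.8,289.3),T,(150.9,206)),tri(S,(248.4,269.8),T,(169.7,207.4)))
P=[plane(T,(115+u/7-.4,165+v/7-.4),138) for u,v in((220,270),(290,275),(292,305),(222,302))];print(np.array(P))
for i in range(3): print(np.linalg.norm(P[i]-P[i+1]))
E
```

```text
[509.4 311.  138. ] [503.  252.1 138. ] [ 6.4 58.9  0. ]
tri centroids (array([510.5, 316.5, 118.8]), np.float64(3.383060879378506)) (array([504.1, 257. , 118.2]), np.float64(2.951050150282152))
[[518.  327.3 138. ]
 [514.6 296.  138. ]
 [500.9 294.9 138. ]
 [503.4 326.2 138. ]]
31.54543398670581
13.694643290081158
31.379263009464903
```

View pics/d1.png

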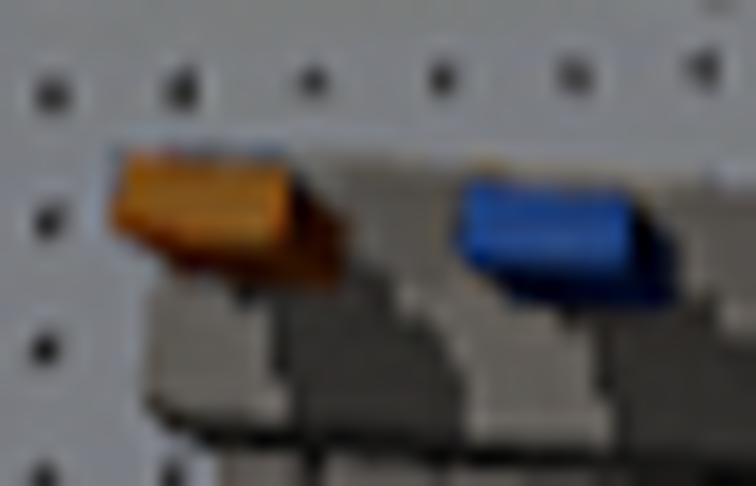

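View pics/d2.png

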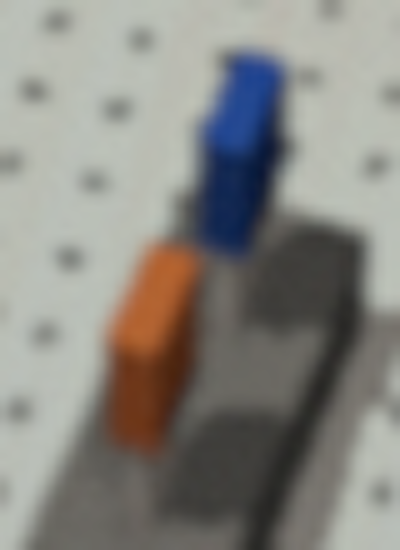

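```bash
cat >> h.py <<'E'
from scipy.spatial.transform import Rotation as Ro
def plan(o,target,yaw):  # jaw axis (tool z) along +-(cos yaw,sin yaw)
    R=Ro.from_euler("xyz",o["tcp_rot"]).as_matrix()
    d=R.T@(np.array(target)-o["tool_pos"])
    out=[]
    for s in(0,np.pi):
        v=R.T@np.array([np.cos(yaw+s),np.sin(yaw+s),0]);out.append(np.degrees(np.arctan2(-v[1],v[2])))
    return R,d,out
def st():
    o=monitor.get_obs();return o
E
python3 - <<'E'
from h import *
np.set_printoptions(precision=3,suppress=True)
S=optics.capture("side")
print(plane(S,(240.2,284.2),138))
o=st();R,d,t=plan(o,(509.5,312,200),np.radians(-6.3));print(R);print("d",d,"turn",t,o["joint_positions"])
E
```

```text
[508.278 314.286 138.   ]
[[-0.     0.897  0.441]
 [ 0.     0.441 -0.897]
 [-1.     0.    -0.   ]]
d [  26.748  594.855 -580.217] turn [np.float64(-57.52765218911661), np.float64(122.47234781088339)] [-1.26   0.342  1.524  0.     1.275 -0.146]
```

Request:
send_rows --commands '[[[0,0.028,-0.021,0,0.06],[0,0.028,-0.021,0,0.06],[0,0.028,-0.021,0,0.06],[0,0.028,-0.021,0,0.06],[0,0.028,-0.021,0,0.06],[0,0.028,-0.021,0,0.06],[0,0.028,-0.021,0,0.06],[0,0.028,-0.021,0,0.06],[0,0.028,-0.021,0,0.06],[0,0.028,-0.021,0,0.06]]]'

```text
time: 1.18
tool_pos: [393.7, -152.6, 225.4]
tcp_rot: [-0.096, 1.567, -1.223]
contact_force: [0.6, -0.4, -0.2]
grip_width: 60.0
```

Request:
send_rows --commands '[[[0,0.026,-0.031,0,0.06],[0,0.026,-0.031,0,0.06],[0,0.026,-0.031,0,0.06],[0,0.026,-0.031,0,0.06],[0,0.026,-0.031,0,0.06],[0,0.026,-0.031,0,0.06],[0,0.026,-0.031,0,0.06],[0,0.026,-0.031,0,0.06],[0,0.026,-0.031,0,0.06],[0,0.026,-0.031,0,0.06]]]'

```text
time: 2.02
tool_pos: [496.4, 251.6, 225.9]
tcp_rot: [0.553, 1.562, -0.575]
contact_force: [1.2, -1.2, 1.0]
grip_width: 60.2
```

Request:
send_rows --commands '[[[0,0,0,-7,0.06],[0,0,0,-7,0.06],[0,0,0,-7,0.06],[0,0,0,-7,0.06],[0,0,0,-7,0.06],[0,0,0,-7,0.06],[0,0,0,-7,0.06],[0,0,0,-7,0.06],[0,0,0,0,0.06]]]'

```text
time: 2.77
tool_pos: [495.9, 262.9, 223.0]
tcp_rot: [-0.384, 1.565, -0.505]
contact_force: [0.8, 0.5, 0.3]
grip_width: 59.9
```

```bash
python3 - <<'E'
from h import *
np.set_printoptions(precision=3,suppress=True)
o=st();R,d,t=plan(o,(509.3,312,170),np.radians(-6.3));print(o["tool_pos"],o["time"],R);print("d",d,"turn",t,o["joint_positions"])
E
```

```text
[495.865 262.913 223.018] 2.7667 [[ 0.005  0.12   0.993]
 [-0.003  0.993 -0.12 ]
 [-1.    -0.002  0.006]]
d [52.944 50.469  7.124] turn [np.float64(-0.6192348164358936), np.float64(179.3807651835641)] [ 0.354  0.41   1.432 -0.005  1.297  0.476]
```

Request:
send_rows --commands '[[[0.01,0.017,0.0024,-0.6,0.05],[0.018,0.017,0.0024,0,0.05],[0.018,0.016,0.0022,0,0.05],[0.008,0,0,0,0.05],[0,0,0,0,0.05]]]'

```text
time: 3.18
tool_pos: [510.4, 312.8, 168.4]
tcp_rot: [-0.124, 1.562, -0.253]
contact_force: [-0.0, 0.5, -0.2]
grip_width: 50.3
```

```bash
python3 - <<'E'
from h import *
np.set_printoptions(precision=3,suppress=True)
o=st();R,d,t=plan(o,(509.3,312,124),np.radians(-6.3));print(o["tool_pos"],o["time"],R[:,0]);print("d",d,"turn",t)
S=optics.capture("side");T=optics.capture("top")
a=cv2.resize(S["color"][210:325,190:290],None,fx=5,fy=5,interpolation=cv2.INTER_CUBIC)
b=cv2.resize(T["color"][160:240,120:190],None,fx=4,fy=4,interpolation=cv2.INTER_CUBIC)
im=np.zeros((575,790,3),np.uint8);im[:575,:500]=a[:575];im[:320,505:785]=b;cv2.imwrite("pics/e1.png",im)
E
```

```text
[510.437 312.848 168.359] 3.1833 [ 0.009 -0.002 -1.   ]
d [44.349 -0.938 -1.414] turn [np.float64(-1.091719157380862), np.float64(178.90828084261915)]
```

View pics/e1.png

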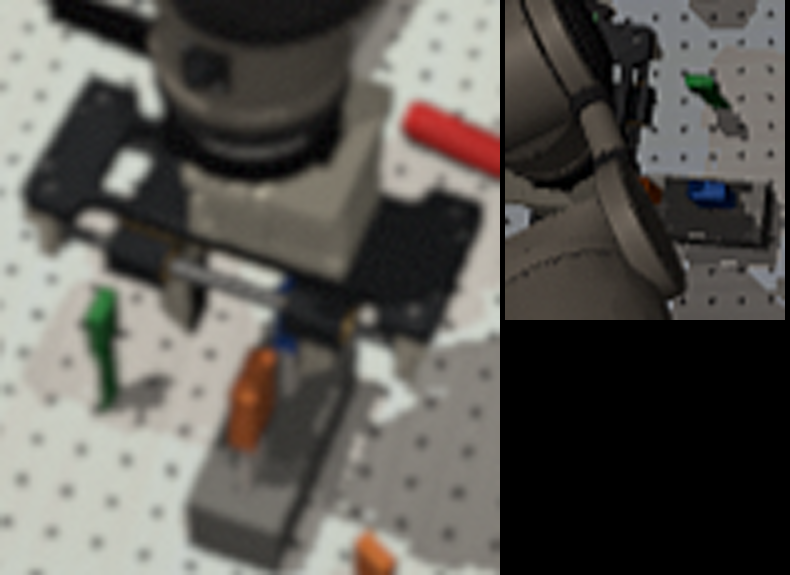

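```bash
python3 - <<'E'
from h import *
o=st();S=optics.capture("side")
R=Ro.from_euler("xyz",o["tcp_rot"]).as_matrix()
for s in(-25,0,25): 
    p=proj(S,o["tool_pos"]+R[:,2]*s);print(s,p,(p-[190,210])*5)
for p in((509.3,312,138),(509.3,312,88),(509.3,312,168)): q=proj(S,p);print(p,(q-[190,210])*5)
E
```

```text
-25 [249.15305726 279.42375191] [295.76528632 347.11875956]
0 [239.13919093 275.93146267] [245.69595463 329.65731335]
25 [229.24002588 272.4724598 ] [196.20012939 312.36229902]
(509.3, 312, 138) [250.17120526 366.51196865]
(509.3, 312, 88) [250.9239807  421.07662283]
(509.3, 312, 168) [249.69600284 331.816761  ]
```

Request:
send_rows --commands '[[[0.02,0,-0.001,-1,0.05],[0.025,0,0,0,0.05],[0.018,0,0,0,0.05],[0.005,0,0,0,0.04],[0,0,0,0,0.03],[0,0,0,0,0.026],[0,0,0,0,0.022],[0,0,0,0,0.022]]]'

```text
time: 4.0
tool_pos: [517.1, 311.1, 112.9]
tcp_rot: [0.326, 1.541, 0.208]
contact_force: [0.2, -0.2, 0.3]
grip_width: 23.6
```

```bash
python3 - <<'E'
from h import *
np.set_printoptions(precision=3,suppress=True)
o=st();R,d,t=plan(o,(509.3,312,100),np.radians(-6.3));print(o["tool_pos"],o["time"],R[:,0],o["contact_force"]);print("d",d,"turn",t)
S=optics.capture("side")
a=cv2.resize(S["color"][220:315,190:290],None,fx=6,fy=6,interpolation=cv2.INTER_CUBIC)
cv2.imwrite("pics/e2.png",a)
E
```

```text
[517.149 311.05  112.892] 4.0 [ 0.029  0.006 -1.   ] [ 0.213 -0.173  0.344]
d [12.661 -0.11  -8.271] turn [np.float64(-0.49577362237109773), np.float64(179.5042263776289)]
```

View pics/e2.png

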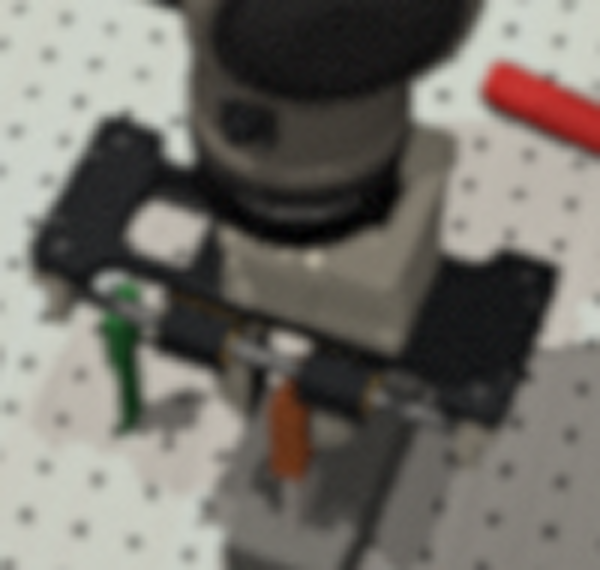

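Request:
send_rows --commands '[[[0,0,0,0,0.03]]]'

```text
time: 4.13
tool_pos: [517.6, 311.3, 113.9]
tcp_rot: [0.338, 1.539, 0.219]
contact_force: [-0.1, 0.5, -0.0]
grip_width: 25.9
```

Request:
send_rows --commands '[[[0,0,0,0,0.03]]]'

```text
time: 4.22
tool_pos: [518.0, 311.4, 114.7]
tcp_rot: [0.345, 1.537, 0.226]
contact_force: [0.4, -0.4, -0.3]
grip_width: 29.0
```

Request:
send_rows --commands '[[[0,0,0,0,0.03]]]'

```text
time: 4.3
tool_pos: [518.2, 311.6, 115.2]
tcp_rot: [0.351, 1.537, 0.232]
contact_force: [0.8, 0.2, -0.2]
grip_width: 29.9
```

Request:
send_rows --commands '[[[0,0,0,0,0.03],[0,0,0,0,0.03],[0,0,0,0,0.03]]]'

```text
time: 4.55
tool_pos: [518.2, 311.8, 115.6]
tcp_rot: [0.353, 1.536, 0.235]
contact_force: [-0.0, -0.1, 0.2]
grip_width: 30.0
```

Request:
send_rows --commands '[[[0,0,0,0,0.03],[0,0,0,0,0.03],[0,0,0,0,0.03]]]'

```text
time: 4.8
tool_pos: [518.1, 311.8, 115.4]
tcp_rot: [0.351, 1.537, 0.232]
contact_force: [-0.1, -0.0, 0.2]
grip_width: 29.8
```

```bash
python3 - <<'E'
from h import *
np.set_printoptions(precision=4,suppress=True)
o=st();print(o)
S=optics.capture("side");o=st();print(o["tool_pos"],o["tcp_rot"],o["time"])
cv2.imwrite("pics/e3.png",cv2.resize(S["color"][220:315,190:290],None,fx=6,fy=6,interpolation=cv2.INTER_CUBIC))
E
```

```text
{'time': 4.8, 'joint_positions': array([ 0.4184,  0.5708,  1.477 , -0.0073,  1.0601,  0.5402]), 'dq': array([-0.0001,  0.0005, -0.0013,  0.0005, -0.0006, -0.0012]), 'tau': array([  0.0039, -52.3937, -22.3058,   0.0529,  -0.1667,   0.0031]), 'tool_pos': array([518.0997, 311.7705, 115.371 ]), 'tcp_rot': array([0.3508, 1.5365, 0.2324]), 'contact_force': array([-0.0838, -0.0451,  0.1883]), 'moment': array([ 0.0111, -0.0814, -0.0172]), 'grip_width': 29.778764986342317}
[518.0854 311.7751 115.3405] [0.3518 1.5366 0.2334] 4.85
```

View pics/e3.png

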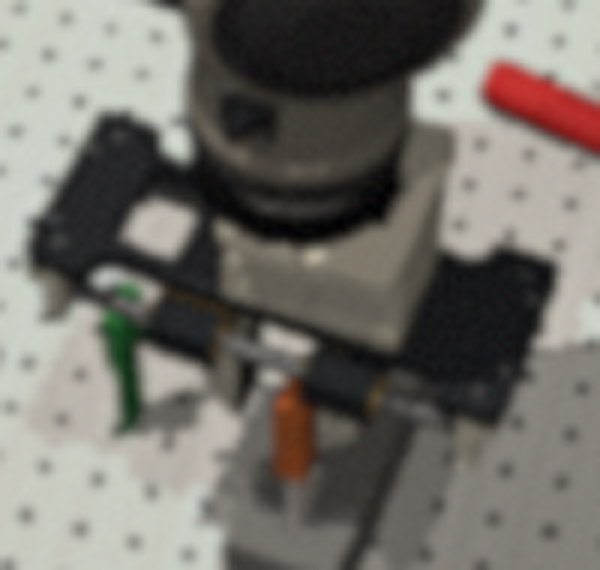

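Request:
send_rows --commands '[[[-0.02,0,0,0,0.05],[-0.025,0,0,0,0.05],[0,0,0,0,0.05],[0,0,0,0,0.05]]]'

```text
time: 5.18
tool_pos: [515.7, 311.0, 160.3]
tcp_rot: [0.327, 1.54, 0.208]
contact_force: [-0.0, -0.9, -0.2]
grip_width: 48.6
```

Request:
send_rows --commands '[[[0,0,-0.008,0,0.05],[0,0,0,0,0.05],[0,0,0,0,0.05]]]'

```text
time: 5.43
tool_pos: [506.6, 311.8, 159.0]
tcp_rot: [0.321, 1.541, 0.203]
contact_force: [-0.3, -0.5, -0.1]
grip_width: 49.8
```

```bash
python3 - <<'E'
from h import *
np.set_printoptions(precision=3,suppress=True)
S0=cv2.imread("pics/side0.png");T0=cv2.imread("pics/top0.png")
S=optics.capture("side");T=optics.capture("top")
for n,im in(("s",S0),("t",T0),("s_now",S["color"])):
    m=cv2.inRange(cv2.cvtColor(im,cv2.COLOR_BGR2HSV),(45,100,30),(80,255,255))
    k,l,s,c=cv2.connectedComponentsWithStats(m)
    for i in range(1,k):
        if s[i,4]>6: print(n,s[i],c[i])
print("top of green",tri(S,(210.2,268.5),T,(168.3,180.2)))
print("foot", plane(S,(190+118/5.5,240+280/5.5),0))
o=st();R=Ro.from_euler("xyz",o["tcp_rot"]).as_matrix();print(R,o["tool_pos"])
cv2.imwrite("pics/e4.png",cv2.resize(S["color"][200:320,180:300],None,fx=5,fy=5,interpolation=cv2.INTER_CUBIC))
E
```

```text
s [208 268   5  21  60] [210.367 275.883]
s [166 315  11  10  65] [170.754 319.631]
t [165 179   7   4  21] [168.286 180.048]
s_now [208 268   5  21  61] [210.377 276.016]
s_now [166 315  11  10  65] [170.908 319.831]
top of green (array([599.913, 265.841,  99.466]), np.float64(1.5292940182865604))
foot [601.352 271.652   0.   ]
[[ 0.028  0.118  0.993]
 [ 0.006  0.993 -0.118]
 [-1.     0.009  0.027]] [506.539 311.773 158.883]
```

View pics/e4.png

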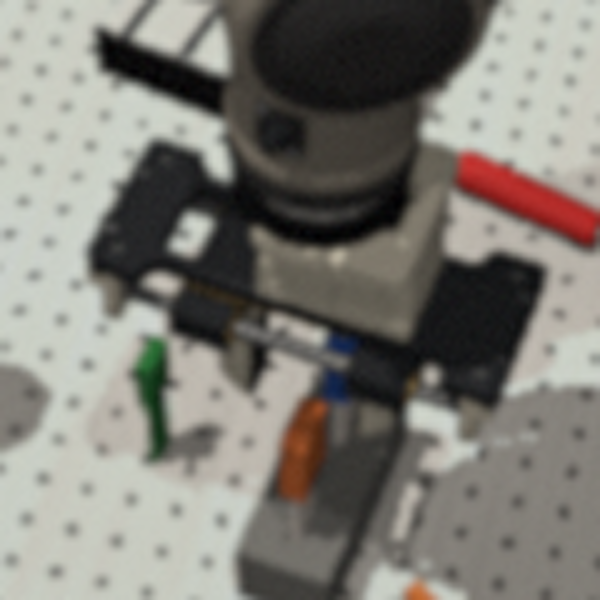

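Request:
send_rows --commands '[[[-0.03,0,0,0,0.05]]]'

```text
time: 5.62
tool_pos: [502.9, 310.2, 183.2]
tcp_rot: [0.166, 1.553, 0.047]
contact_force: [-0.1, -0.8, -1.0]
grip_width: 50.0
```

Request:
send_rows --commands '[[[-0.03,0,0,0,0.05]]]'

```text
time: 5.7
tool_pos: [501.6, 309.9, 212.5]
tcp_rot: [0.07, 1.556, -0.048]
contact_force: [1.1, 0.6, 0.3]
grip_width: 50.3
```

Request:
send_rows --commands '[[[0,0,0,0,0.05]]]'

```text
time: 5.78
tool_pos: [503.5, 310.8, 217.3]
tcp_rot: [0.233, 1.549, 0.114]
contact_force: [1.4, 0.8, 1.5]
grip_width: 50.0
```

Request:
send_rows --commands '[[[0,0,0,0,0.05]]]'

```text
time: 5.87
tool_pos: [503.6, 310.8, 217.5]
tcp_rot: [0.241, 1.549, 0.123]
contact_force: [-0.3, -0.6, -0.4]
grip_width: 50.0
```

```bash
cat > s.py <<'E'
from h import *
np.set_printoptions(precision=4,suppress=True)
o=st();R=Ro.from_euler("xyz",o["tcp_rot"]).as_matrix();print(o["time"],o["tool_pos"],"tiltxy",R[:2,0],"F",o["contact_force"],"yaw",np.degrees(np.arctan2(R[1,2],R[0,2])),"q",o["joint_positions"])
E
python3 s.py
```

```text
5.8667 [503.5869 310.8067 217.4937] tiltxy [0.0217 0.0027] F [-0.2522 -0.5543 -0.4339] yaw -6.7971219909591 q [ 0.427   0.4604  1.3658 -0.0068  1.2946  0.5474]
```

Request:
send_rows --commands '[[[-0.035,0,0,0,0.05],[-0.022,0,0,0,0.05],[-0.015,0,0,0,0.05],[-0.009,0,0,0,0.05],[-0.005,0,0,0,0.05],[-0.002,0,0,0,0.05],[0,0,0,0,0.05]]]'

```text
time: 6.45
tool_pos: [500.4, 309.7, 301.9]
tcp_rot: [-0.06, 1.559, -0.179]
contact_force: [-0.5, -0.5, -0.1]
grip_width: 49.9
```

```bash
python3 s.py
```

```text
6.45 [500.4074 309.7035 301.8628] tiltxy [ 0.0116 -0.0021] F [-0.4593 -0.4563 -0.0512] yaw -6.811416593040461 q [ 0.4277  0.4149  1.208  -0.0067  1.509   0.5469]
```

Request:
send_rows --commands '[[[0.003,0,0.001,0,0.05],[0.006,0,0.001,0,0.05],[0.009,0,0.001,0,0.05],[0.012,0,0.001,0,0.05],[0.015,0,0.001,0,0.05],[0.018,0.001,0.001,0,0.05],[0.02,0.001,0,0,0.05],[0.022,0,0,0,0.05],[0.024,0,0,0,0.05],[0.025,0,0,0,0.05]]]'

```text
time: 7.28
tool_pos: [507.1, 309.2, 133.0]
tcp_rot: [-0.419, 1.563, -0.538]
contact_force: [0.5, 0.1, -0.4]
grip_width: 50.0
```

```bash
python3 s.py
```

```text
7.2833 [507.052  309.1564 133.049 ] tiltxy [ 0.0071 -0.0042] F [ 0.5194  0.1344 -0.4464] yaw -6.8365516392284205 q [ 0.4222  0.5487  1.4619 -0.0075  1.1263  0.5447]
```

Request:
send_rows --commands '[[[0,0,0,0,0.05],[0,0,0,0,0.05],[0,0,0,0,0.05]]]'

```text
time: 7.53
tool_pos: [502.6, 306.8, 124.9]
tcp_rot: [-2.05, 1.558, -2.169]
contact_force: [0.4, -0.2, 0.9]
grip_width: 50.0
```

```bash
python3 s.py
```

```text
7.5333 [502.6093 306.8419 124.8511] tiltxy [-0.0074 -0.0108] F [ 0.3988 -0.179   0.8848] yaw -6.850206797765194 q [ 0.4217  0.5575  1.4713 -0.0076  1.124   0.5446]
```

Request:
send_rows --commands '[[[0.008,0.001,0.002,0,0.05],[0.006,0.001,0.002,0,0.05],[0.004,0.001,0.002,0,0.05],[0.003,0.001,0.001,0,0.045],[0.002,0,0,0,0.04],[0,0,0,0,0.035],[0,0,0,0,0.03],[0,0,0,0,0.028]]]'

```text
time: 8.2
tool_pos: [513.7, 311.4, 104.6]
tcp_rot: [-1.254, 1.564, -1.374]
contact_force: [-0.4, -1.1, -0.5]
grip_width: 29.1
```

```bash
python3 s.py; python3 - <<'E'
from h import *
S=optics.capture("side")
cv2.imwrite("pics/e5.png",cv2.resize(S["color"][220:315,190:290],None,fx=6,fy=6,interpolation=cv2.INTER_CUBIC))
E
```

```text
8.2 [513.6925 311.4403 104.5863] tiltxy [ 0.0014 -0.0069] F [-0.4398 -1.0757 -0.459 ] yaw -6.848965303311173 q [ 0.4211  0.5945  1.4661 -0.0077  1.0826  0.5443]
```

View pics/e5.png

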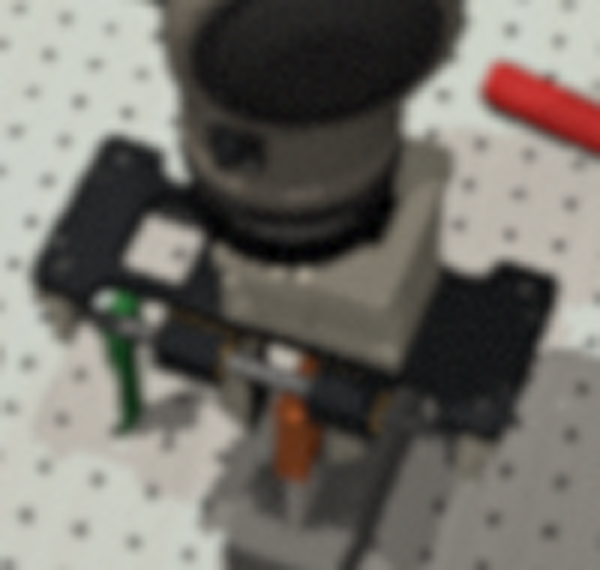

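Request:
send_rows --commands '[[[0.001,0,-0.001,0,0.028],[0.001,0,-0.001,0,0.026],[0.001,0,-0.001,0,0.024],[0,0,-0.001,0,0.022],[0,0,0,0,0.02],[0,0,0,0,0.019]]]'

```text
time: 8.75
tool_pos: [509.2, 312.1, 102.0]
tcp_rot: [-1.121, 1.564, -1.241]
contact_force: [0.4, 0.3, 0.6]
grip_width: 19.6
```

```bash
python3 s.py; python3 - <<'E'
from h import *
S=optics.capture("side")
cv2.imwrite("pics/e6.png",cv2.resize(S["color"][250:315,210:270],None,fx=9,fy=9,interpolation=cv2.INTER_CUBIC))
E
```

```text
8.75 [509.2386 312.0582 101.9852] tiltxy [ 0.0022 -0.0064] F [0.3612 0.3323 0.6438] yaw -6.840665233259673 q [ 0.4251  0.5913  1.4804 -0.0077  1.0705  0.5483]
```

View pics/e6.png

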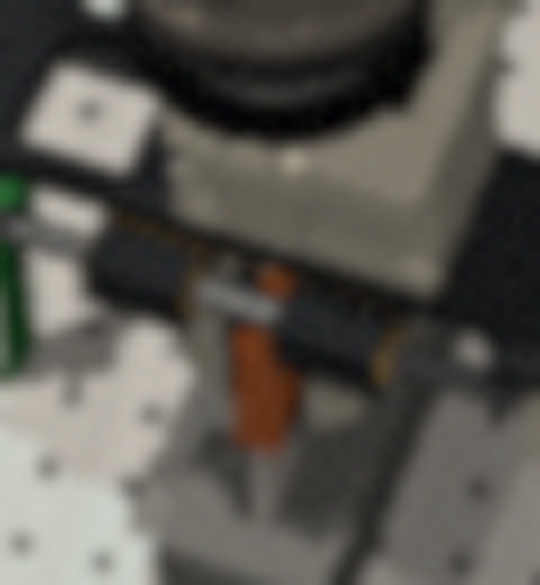

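Request:
send_rows --commands '[[[0,0,0,0,0.0175],[0,0,0,0,0.016],[0,0,0,0,0.015]]]'

```text
time: 9.05
tool_pos: [509.4, 312.1, 102.1]
tcp_rot: [-1.077, 1.564, -1.196]
contact_force: [-0.1, 0.2, 0.7]
grip_width: 15.1
```

Request:
send_rows --commands '[[[0,0,0,0,0.014],[0,0,0,0,0.013],[0,0,0,0,0.01],[0,0,0,0,0.005]]]'

```text
time: 9.38
tool_pos: [509.9, 312.1, 102.1]
tcp_rot: [-0.961, 1.564, -1.08]
contact_force: [-0.3, -0.2, 0.1]
grip_width: 13.9
```

```bash
python3 s.py
```

```text
9.3833 [509.8674 312.0531 102.127 ] tiltxy [ 0.0033 -0.0062] F [-0.2701 -0.1972  0.1297] yaw -6.8494683062284 q [ 0.4248  0.5915  1.4797 -0.008   1.07    0.5482]
```

Request:
send_rows --commands '[[[-0.002,0,0,0,0.005],[-0.003,0,0,0,0.005],[-0.004,0,0,0,0.005],[-0.005,0,0,0,0.005],[-0.005,0,0,0,0.005]]]'

```text
time: 9.8
tool_pos: [509.7, 311.7, 121.5]
tcp_rot: [-1.161, 1.563, -1.281]
contact_force: [1.4, 0.7, -0.5]
grip_width: 13.6
```

```bash
python3 s.py
```

```text
9.8 [509.7213 311.7487 121.527 ] tiltxy [ 0.0022 -0.0073] F [ 1.3601  0.7065 -0.5222] yaw -6.853655805990425 q [ 0.4247  0.5701  1.4583 -0.0084  1.1142  0.548 ]
```

Request:
send_rows --commands '[[[-0.006,0,0,0,0.005],[-0.007,0,0,0,0.005],[-0.008,0,0,0,0.005],[-0.01,0,0,0,0.005],[-0.012,0,0,0,0.005],[-0.014,0,0,0,0.005],[-0.014,0,0,0,0.005],[-0.014,0,0,0,0.005],[-0.014,0,0,0,0.005],[-0.014,0,0,0,0.005]]]'

```text
time: 10.63
tool_pos: [506.7, 312.4, 245.4]
tcp_rot: [-1.736, 1.563, -1.855]
contact_force: [-0.5, 0.9, -1.8]
grip_width: 13.5
```

```bash
python3 s.py; python3 - <<'E'
from h import *
S=optics.capture("side");T=optics.capture("top")
cv2.imwrite("pics/f1.png",cv2.resize(S["color"][200:330,170:290],None,fx=4.5,fy=4.5,interpolation=cv2.INTER_CUBIC))
E
```

```text
10.6333 [506.6782 312.4447 245.4116] tiltxy [-0.0022 -0.0074] F [-0.4934  0.9281 -1.7661] yaw -6.833189310216627 q [ 0.427   0.464   1.2824 -0.0059  1.4003  0.5473]
```

View pics/f1.png

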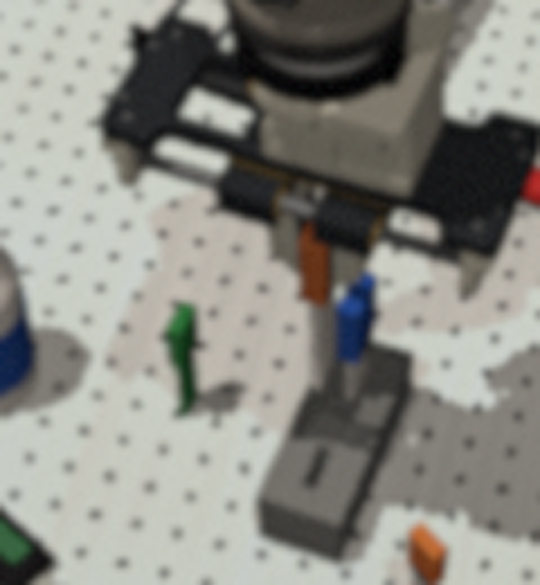

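Request:
send_rows --commands '[[[-0.006,0,0,1,0.005],[0,-0.002,0.001,1,0.005],[0,-0.004,0.002,1.5,0.005],[0,-0.008,0.003,1,0.005],[0,-0.012,0.005,0.5,0.005],[0,-0.017,0.007,0,0.005],[0,-0.022,0.009,0,0.005],[0,-0.027,0.011,0,0.005],[0,-0.032,0.013,0,0.005],[0,-0.035,0.014,0,0.005]]]'

```text
time: 11.57
tool_pos: [535.3, 137.1, 248.9]
tcp_rot: [-2.18, 1.56, -2.391]
contact_force: [0.9, 0.5, -1.0]
grip_width: 13.5
```

```bash
python3 s.py; 
```

```text
11.5667 [535.3454 137.1275 248.9215] tiltxy [-0.0078 -0.0073] F [ 0.903   0.4922 -0.9622] yaw -12.082149961561774 q [ 0.1157  0.3828  1.4004 -0.0064  1.367   0.3279]
```

Request:
send_rows --commands '[[[0,-0.035,0.014,0,0.005],[0,-0.035,0.014,0,0.005],[0,-0.033,0.0135,0,0.005],[0,-0.033,0.0135,0,0.005],[0,-0.033,0.0135,0,0.005],[0,-0.03,0.012,0,0.005],[0,-0.027,0.011,0,0.005],[0,-0.022,0.009,0,0.005],[0,-0.017,0.007,0,0.005],[0,-0.012,0.005,0,0.005]]]'

```text
time: 12.4
tool_pos: [578.3, -190.3, 244.9]
tcp_rot: [-2.497, 1.549, -2.727]
contact_force: [-0.9, 0.0, -0.1]
grip_width: 14.0
```

Request:
send_rows --commands '[[[0,-0.008,0.003,0,0.005],[0,-0.005,0.002,0,0.005],[0,-0.002,0.001,0,0.005],[0,0,0,0,0.005]]]'

```text
time: 12.73
tool_pos: [578.9, -211.0, 243.1]
tcp_rot: [-2.601, 1.547, -2.837]
contact_force: [0.4, 0.6, -0.6]
grip_width: 13.7
```

```bash
cat >> s.py <<'E'
Y=np.radians(-12.3);xr=np.array([np.cos(Y),np.sin(Y)]);yr=np.array([-xr[1],xr[0]])
tip=o["tool_pos"]+R[:,0]*94.1
v=tip[:2]-np.array([607,-124.5]);F=o["contact_force"]
print("tip rig",v@xr,v@yr,tip[2],"Frig",F[:2]@xr,F[:2]@yr,F[2],"M",o["moment"])
E
python3 s.py
```

```text
12.7333 [ 578.8844 -211.0139  243.0906] tiltxy [-0.023  -0.0072] F [ 0.44    0.6342 -0.6047] yaw -13.517198671385435 q [-0.4651  0.5145  1.2057 -0.0169  1.4387 -0.227 ]
tip rig -11.009241268145153 -91.64372776186958 149.01798592248244 Frig 0.2947573352960816 0.7133942196721433 -0.6047273497044816 M [-0.0281 -0.077  -0.014 ]
```

Request:
send_rows --commands '[[[0,0,0.004,-0.6,0.005],[0,0,0.006,-0.6,0.005],[0,0,0.005,0,0.005],[0,0,0.003,0,0.005],[0,0,0.002,0,0.005],[0,0,0,0,0.005],[0,0,0,0,0.005]]]'

```text
time: 13.32
tool_pos: [601.7, -210.9, 243.2]
tcp_rot: [-2.649, 1.548, -2.855]
contact_force: [-0.5, 0.0, -0.1]
grip_width: 14.0
```

```bash
python3 s.py
```

```text
13.3167 [ 601.6636 -210.8812  243.196 ] tiltxy [-0.0222 -0.0065] F [-0.5184  0.0326 -0.1401] yaw -11.8160895698549 q [-0.4494  0.5571  1.1331 -0.0156  1.4686 -0.2416]
tip rig 11.278816366988313 -86.58199031895673 149.12118610611424 Frig -0.5134233926965066 -0.07855792718448948 -0.1400796131970906 M [ 0.013  -0.1269  0.0178]
```

Request:
send_rows --commands '[[[0.02,0,0,0,0.005],[0.012,0,0,0,0.005],[0.007,-0.001,0,0,0.005],[0.004,-0.001,0,0,0.005],[0.002,-0.001,0,0,0.005],[0,0,0,0,0.005]]]'

```text
time: 13.82
tool_pos: [600.4, -214.1, 197.8]
tcp_rot: [-2.572, 1.549, -2.777]
contact_force: [-0.6, 0.3, -0.7]
grip_width: 13.7
```

```bash
python3 s.py
```

```text
13.8167 [ 600.4125 -214.1153  197.8403] tiltxy [-0.0201 -0.0077] F [-0.5563  0.3161 -0.7073] yaw -11.778031196561415 q [-0.4548  0.5823  1.213  -0.0161  1.361  -0.2459]
tip rig 10.961796325865398 -90.06872439138802 103.76202963652217 Frig -0.6108718688739689 0.19031921878946012 -0.707285410092412 M [-0.0625 -0.1098 -0.0053]
```

Request:
send_rows --commands '[[[-0.004,0,0,0,0.005],[-0.007,0,0,0,0.005],[-0.01,0,0,0,0.005],[-0.014,0,0,0,0.005],[-0.018,0,0,0,0.005],[-0.02,0,0,0,0.005],[0,0,0,0,0.005],[0,0,0,0,0.005]]]'

```text
time: 14.48
tool_pos: [603.0, -214.2, 282.5]
tcp_rot: [-2.188, 1.554, -2.394]
contact_force: [-1.3, -0.2, -0.7]
grip_width: 13.6
```

```bash
python3 s.py
```

```text
14.4833 [ 603.0106 -214.1599  282.4758] tiltxy [-0.0122 -0.0113] F [-1.2521 -0.1947 -0.6817] yaw -11.801734821420101 q [-0.4532  0.5386  1.0597 -0.0156  1.5493 -0.2469]
tip rig 14.305187866928044 -89.73909888530675 188.3888791843371 Frig -1.18185845975502 -0.45699468157795076 -0.6817205558254745 M [ 0.0043 -0.0779 -0.0166]
```

Request:
send_rows --commands '[[[0.03,0,0,0,0.005],[0.022,0,0,0,0.005],[0.014,0,0,0,0.005],[0.009,0,0,0,0.005],[0.005,0,0,0,0.005],[0.002,0,0,0,0.005],[0,0,0,0,0.005]]]'

```text
time: 15.07
tool_pos: [602.2, -215.1, 197.6]
tcp_rot: [-1.963, 1.555, -2.169]
contact_force: [0.2, 0.1, 0.1]
grip_width: 13.6
```

```bash
python3 s.py
```

```text
15.0667 [ 602.1624 -215.0659  197.5562] tiltxy [-0.0088 -0.013 ] F [0.2329 0.13   0.1175] yaw -11.78815335922873 q [-0.455   0.5787  1.2201 -0.0159  1.3451 -0.2457]
tip rig 14.014984731551284 -90.8865190964047 103.46779700410767 Frig 0.19981917758651652 0.17658479809946878 0.11748734485846435 M [-0.0416 -0.0348  0.066 ]
```

```bash
python3 - <<'E'
from h import *
S=optics.capture("side");T=optics.capture("top")
a=cv2.resize(S["color"][110:240,195:305],None,fx=4.6,fy=4.6,interpolation=cv2.INTER_CUBIC)
cv2.imwrite("pics/g1.png",a);cv2.imwrite("pics/g2.png",cv2.resize(T["color"][130:230,225:350],None,fx=5,fy=5,interpolation=cv2.INTER_CUBIC))
E
```

```text
(no output)
```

View pics/g1.png

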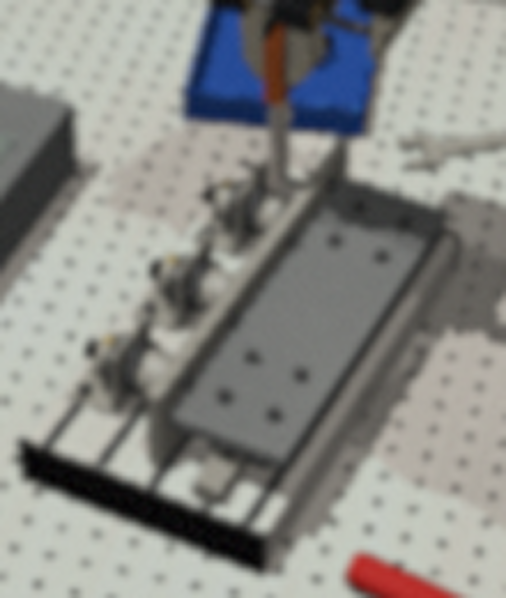

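View pics/g2.png

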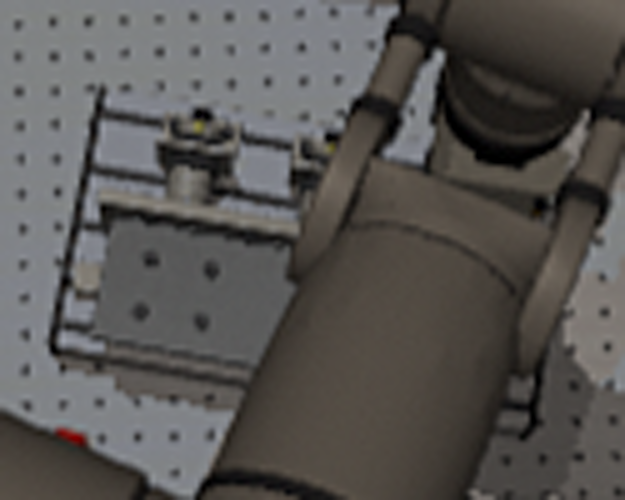

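Request:
send_rows --commands '[[[0.003,0,-0.001,0,0.005],[0.003,0,-0.001,0,0.005],[0.002,0,-0.001,0,0.005],[0.001,0,-0.001,0,0.005],[0,0,-0.001,0,0.005]]]'

```text
time: 15.58
tool_pos: [598.5, -214.8, 191.5]
tcp_rot: [-1.521, 1.555, -1.727]
contact_force: [-1.1, 0.9, -0.9]
grip_width: 13.7
```

```bash
python3 s.py
```

```text
15.5833 [ 598.5058 -214.8291  191.4764] tiltxy [-0.0025 -0.016 ] F [-1.0764  0.9154 -0.945 ] yaw -11.778738657525924 q [-0.4573  0.5721  1.2488 -0.016   1.316  -0.2477]
tip rig 11.033472855960662 -91.58890103280334 97.38873239454854 Frig -1.24665031386021 0.6650772218482714 -0.9450334607903618 M [ 0.0149 -0.0478 -0.0094]
```

Request:
send_rows --commands '[[[0,0,-0.001,0,0.005],[0,0,-0.001,0,0.005],[0,0,-0.001,0,0.005],[0,0,-0.001,0,0.005]]]'

```text
time: 15.92
tool_pos: [594.2, -214.0, 191.9]
tcp_rot: [-1.487, 1.554, -1.693]
contact_force: [1.2, 0.1, -0.1]
grip_width: 13.6
```

Request:
send_rows --commands '[[[0,0,-0.001,0,0.005],[0,0,-0.001,0,0.005]]]'

```text
time: 16.08
tool_pos: [592.1, -213.5, 192.0]
tcp_rot: [-1.47, 1.554, -1.676]
contact_force: [-0.6, 0.6, -1.4]
grip_width: 13.8
```

```bash
python3 s.py
```

```text
16.0833 [ 592.0556 -213.5353  192.0463] tiltxy [-0.0017 -0.0164] F [-0.564   0.5848 -1.4005] yaw -11.782714160765641 q [-0.46    0.5589  1.2705 -0.016   1.3066 -0.2502]
tip rig 4.535796819096822 -91.71884009300314 97.95910979343093 Frig -0.6756329836876287 0.4512452686918012 -1.400452090073021 M [-0.0115 -0.0477  0.0756]
```

Request:
send_rows --commands '[[[0,0,-0.001,0,0.005],[0,0,-0.001,0,0.005]]]'

```text
time: 16.25
tool_pos: [589.9, -213.1, 192.1]
tcp_rot: [-1.461, 1.554, -1.667]
contact_force: [0.8, 0.1, -0.1]
grip_width: 13.7
```

Request:
send_rows --commands '[[[0,0,-0.001,0,0.005],[0,0,-0.001,0,0.005]]]'

```text
time: 16.42
tool_pos: [587.7, -212.6, 192.1]
tcp_rot: [-1.461, 1.554, -1.667]
contact_force: [-0.6, -0.2, -0.9]
grip_width: 13.9
```

Request:
send_rows --commands '[[[0,0,-0.001,0,0.005],[0,0,-0.001,0,0.005]]]'

```text
time: 16.58
tool_pos: [585.6, -212.2, 192.1]
tcp_rot: [-1.462, 1.554, -1.668]
contact_force: [0.1, -0.6, -0.8]
grip_width: 13.9
```

```bash
python3 s.py
```

```text
16.5833 [ 585.5621 -212.2025  192.117 ] tiltxy [-0.0016 -0.0165] F [ 0.0612 -0.6016 -0.8167] yaw -11.784818668935454 q [-0.4627  0.5464  1.292  -0.016   1.2973 -0.2527]
tip rig -2.079756133386269 -91.80234354642798 98.02990355383224 Frig 0.1880051314285812 -0.5747848890381413 -0.8167349104953391 M [-0.0251 -0.0555 -0.0389]
```

Request:
send_rows --commands '[[[0,0,-0.001,0,0.005],[0,0,-0.001,0,0.005]]]'

```text
time: 16.75
tool_pos: [584.2, -211.9, 192.2]
tcp_rot: [-1.335, 1.554, -1.541]
contact_force: [3.3, -1.2, -3.3]
grip_width: 14.1
```

Request:
send_rows --commands '[[[0,0,-0.001,0,0.005],[0,0,-0.001,0,0.005]]]'

```text
time: 16.92
tool_pos: [583.7, -211.9, 192.6]
tcp_rot: [-1.1, 1.552, -1.306]
contact_force: [3.8, -0.7, -3.1]
grip_width: 13.9
```

Request:
send_rows --commands '[[[0,0,-0.001,0,0.005]]]'

```text
time: 17.0
tool_pos: [583.5, -211.8, 192.8]
tcp_rot: [-1.007, 1.551, -1.213]
contact_force: [4.8, -0.5, -2.7]
grip_width: 14.0
```

```bash
python3 s.py
```

```text
17.0 [ 583.4679 -211.8173  192.7592] tiltxy [ 0.007  -0.0187] F [ 4.8232 -0.5225 -2.6689] yaw -11.793877361379964 q [-0.4646  0.5368  1.307  -0.0142  1.2832 -0.2548]
tip rig -3.372330356244529 -91.90639589169342 98.67798150476432 Frig 4.823830447511261 0.5169611921368452 -2.668880133725965 M [-0.2671 -1.334  -0.0278]
```

Request:
send_rows --commands '[[[0,0,0.001,0,0.005],[0.001,0,0,0,0.005],[0.002,0,0,0,0.005]]]'

```text
time: 17.25
tool_pos: [583.9, -212.0, 190.3]
tcp_rot: [-1.061, 1.551, -1.266]
contact_force: [1.3, 0.1, 0.3]
grip_width: 13.9
```

```bash
python3 s.py
```

```text
17.25 [ 583.8769 -212.013   190.3362] tiltxy [ 0.0059 -0.0189] F [1.2876 0.0659 0.3322] yaw -11.783061619763025 q [-0.4643  0.5401  1.3082 -0.0149  1.2796 -0.2544]
tip rig -3.0249332279762378 -92.04849139034948 96.25469640046344 Frig 1.2440056981083671 0.33871913630054484 0.33216814545722995 M [-0.0952 -0.6021 -0.048 ]
```

Request:
send_rows --commands '[[[0.001,0,0.001,0,0.005],[0.002,0,0,0,0.005],[0.001,0,0,0,0.005]]]'

```text
time: 17.5
tool_pos: [584.1, -212.2, 185.6]
tcp_rot: [-1.167, 1.552, -1.373]
contact_force: [1.7, -0.7, 0.1]
grip_width: 14.4
```

```bash
python3 s.py
```

```text
17.5 [ 584.0776 -212.2412  185.65  ] tiltxy [ 0.0037 -0.0184] F [ 1.6674 -0.7123  0.1333] yaw -11.790803237878132 q [-0.4642  0.5456  1.3119 -0.0155  1.2726 -0.2539]
tip rig -2.9965049286678394 -92.22740061639304 91.56655778919641 Frig 1.780884193286926 -0.340774473614792 0.13325823794067276 M [-0.0774 -0.5505 -0.0182]
```

Request:
send_rows --commands '[[[0,0,0.001,0,0.005]]]'

```text
time: 17.58
tool_pos: [584.7, -212.3, 185.3]
tcp_rot: [-1.226, 1.553, -1.431]
contact_force: [-0.0, -0.0, -0.5]
grip_width: 13.7
```

```bash
python3 s.py
```

```text
17.5833 [ 584.6672 -212.2878  185.2571] tiltxy [ 0.0025 -0.0179] F [-0.0359 -0.0182 -0.4546] yaw -11.787795833276789 q [-0.4637  0.5477  1.3093 -0.0156  1.2743 -0.2535]
tip rig -2.527587683972339 -92.12967805887408 91.17259910409526 Frig -0.031189703151590423 -0.025401048032712828 -0.45459567915580207 M [-0.0538 -0.0605  0.008 ]
```

Request:
send_rows --commands '[[[0.001,0,0.0005,0,0.005],[0.002,0,0.0003,0,0.005],[0.001,0,0,0,0.005]]]'

```text
time: 17.83
tool_pos: [584.7, -212.3, 180.4]
tcp_rot: [-1.384, 1.554, -1.59]
contact_force: [-0.4, -0.2, -0.6]
grip_width: 14.4
```

```bash
python3 s.py
```

```text
17.8333 [ 584.6604 -212.3032  180.3639] tiltxy [-0.0003 -0.017 ] F [-0.3692 -0.2386 -0.5708] yaw -11.783824381478274 q [-0.4636  0.5533  1.3134 -0.0161  1.2676 -0.2531]
tip rig -2.811460168807148 -92.11415687445728 86.27747223670208 Frig -0.30991869185073584 -0.3117524600211277 -0.5707636952864025 M [ 0.0066 -0.0244 -0.0458]
```

Request:
send_rows --commands '[[[0,0,0.001,0,0.005],[0.001,0,0,0,0.005],[0.001,0,0,0,0.005]]]'

```text
time: 18.08
tool_pos: [585.3, -212.4, 177.6]
tcp_rot: [-1.482, 1.554, -1.687]
contact_force: [-0.2, 0.9, -1.3]
grip_width: 14.0
```

```bash
python3 s.py
```

```text
18.0833 [ 585.2595 -212.3863  177.6131] tiltxy [-0.0019 -0.0164] F [-0.1905  0.8599 -1.2514] yaw -11.78078459792449 q [-0.4632  0.5576  1.3136 -0.0163  1.2648 -0.2527]
tip rig -2.366876972747157 -92.044293204719 83.52587263118126 Frig -0.3693043625272753 0.7995758244270307 -1.2514498452472362 M [-0.0234 -0.0705 -0.0463]
```

Request:
send_rows --commands '[[[0.001,0,0.0002,0,0.005],[0.001,0,0,0,0.005]]]'

```text
time: 18.25
tool_pos: [585.4, -212.4, 175.4]
tcp_rot: [-1.492, 1.554, -1.698]
contact_force: [-0.3, 0.6, -1.4]
grip_width: 13.7
```

Request:
send_rows --commands '[[[0.001,0,0,0,0.005],[0.001,0,0,0,0.005]]]'

```text
time: 18.42
tool_pos: [585.4, -212.4, 173.2]
tcp_rot: [-1.494, 1.554, -1.7]
contact_force: [-0.1, 0.1, -0.4]
grip_width: 13.8
```

```bash
python3 s.py
```

```text
18.4167 [ 585.4061 -212.4433  173.1537] tiltxy [-0.0021 -0.0163] F [-0.1016  0.0738 -0.3866] yaw -11.77800719750048 q [-0.4631  0.5617  1.3192 -0.0163  1.2553 -0.2525]
tip rig -2.2313181575064647 -92.065984892988 79.0663923331153 Frig -0.11498077935932981 0.050451340877455196 -0.3865910871636101 M [ 0.0021 -0.0898  0.0291]
```

Request:
send_rows --commands '[[[0.001,0,0,0,0.005],[0.001,0,0,0,0.005]]]'

```text
time: 18.58
tool_pos: [585.4, -212.5, 171.0]
tcp_rot: [-1.495, 1.554, -1.701]
contact_force: [0.4, 0.7, -0.8]
grip_width: 14.0
```

Request:
send_rows --commands '[[[0.0015,0,0,0,0.005],[0.0015,0,0,0,0.005],[0.0015,0,0,0,0.005]]]'

```text
time: 18.83
tool_pos: [585.4, -212.6, 166.2]
tcp_rot: [-1.473, 1.554, -1.679]
contact_force: [0.1, -0.3, -0.2]
grip_width: 13.8
```

```bash
python3 s.py
```

```text
18.8333 [ 585.436  -212.6181  166.1824] tiltxy [-0.0018 -0.0165] F [ 0.1313 -0.3025 -0.239 ] yaw -11.776163298460212 q [-0.4633  0.5676  1.3289 -0.0165  1.2394 -0.2525]
tip rig -2.131259832199401 -92.24248858765183 72.09532716513897 Frig 0.19273233338523474 -0.2676290838247339 -0.2390055719085169 M [ 0.0219 -0.0902 -0.0041]
```

Request:
send_rows --commands '[[[0.002,0,0,0,0.005],[0.002,0,0,0,0.005],[0.002,0,0,0,0.005],[0.002,0,0,0,0.005]]]'

```text
time: 19.17
tool_pos: [585.4, -212.8, 157.4]
tcp_rot: [-1.47, 1.554, -1.676]
contact_force: [0.3, 0.4, -0.6]
grip_width: 13.8
```

Request:
send_rows --commands '[[[0.002,0,0,0,0.005],[0.002,0,0,0,0.005],[0.002,0,0,0,0.005],[0.002,0,0,0,0.005]]]'

```text
time: 19.5
tool_pos: [585.3, -212.9, 148.3]
tcp_rot: [-1.489, 1.554, -1.694]
contact_force: [0.9, -0.1, -0.8]
grip_width: 13.6
```

```bash
python3 s.py
```

```text
19.5 [ 585.3341 -212.8696  148.3119] tiltxy [-0.002  -0.0164] F [ 0.8938 -0.1052 -0.8197] yaw -11.779250188249215 q [-0.4638  0.5837  1.3521 -0.0167  1.2003 -0.2522]
tip rig -2.20169588918656 -92.50059259908896 54.224673710912 Frig 0.8956831695175522 0.08761052310756597 -0.8196760648710755 M [ 0.0182 -0.0622 -0.0406]
```

Request:
send_rows --commands '[[[0.0015,0,0,0,0.005],[0.0015,0,0,0,0.005],[0.0015,0,0,0,0.005],[0.0015,0,0,0,0.005],[0.001,0,0,0,0.005]]]'

```text
time: 19.92
tool_pos: [585.2, -212.9, 140.3]
tcp_rot: [-1.51, 1.554, -1.716]
contact_force: [0.0, -0.2, -1.1]
grip_width: 13.8
```

Request:
send_rows --commands '[[[0.001,0,0,0,0.005],[0.001,0,0,0,0.005]]]'

```text
time: 20.08
tool_pos: [585.3, -213.0, 138.1]
tcp_rot: [-1.504, 1.554, -1.71]
contact_force: [-0.4, -0.1, -0.3]
grip_width: 13.8
```

```bash
python3 s.py
```

```text
20.0833 [ 585.2682 -213.011   138.0675] tiltxy [-0.0023 -0.0162] F [-0.4482 -0.0901 -0.2762] yaw -11.781996502520888 q [-0.464   0.5936  1.3645 -0.0168  1.1784 -0.252 ]
tip rig -2.261296597633187 -92.64626610581081 43.98017960748143 Frig -0.4187032760703414 -0.18347560424684883 -0.2761684899854717 M [-0.0411 -0.0667 -0.0016]
```

Request:
send_rows --commands '[[[0.001,0,0,0,0.005],[0.001,0,0,0,0.005]]]'

```text
time: 20.25
tool_pos: [585.3, -213.1, 135.9]
tcp_rot: [-1.493, 1.554, -1.699]
contact_force: [-0.6, 0.8, -1.0]
grip_width: 14.0
```

Request:
send_rows --commands '[[[0.0007,0,0,0,0.005]]]'

```text
time: 20.33
tool_pos: [585.3, -213.1, 135.1]
tcp_rot: [-1.494, 1.554, -1.7]
contact_force: [0.7, 0.2, -0.9]
grip_width: 13.8
```

Request:
send_rows --commands '[[[0.0007,0,0,0,0.005]]]'

```text
time: 20.42
tool_pos: [585.3, -213.1, 134.3]
tcp_rot: [-1.497, 1.554, -1.702]
contact_force: [-0.6, -0.5, -1.4]
grip_width: 14.1
```

```bash
python3 s.py
```

```text
20.4167 [ 585.2729 -213.1031  134.3462] tiltxy [-0.0022 -0.0163] F [-0.5761 -0.4838 -1.3946] yaw -11.780511076975246 q [-0.4642  0.5972  1.369  -0.0169  1.1701 -0.252 ]
tip rig -2.224570126612921 -92.73963735220755 40.258887018894995 Frig -0.45977490022714174 -0.5953902714257256 -1.3945970889643635 M [-0.026  -0.0327  0.0002]
```

Request:
send_rows --commands '[[[0.0007,0,0,0,0.005]]]'

```text
time: 20.5
tool_pos: [585.4, -213.2, 134.1]
tcp_rot: [-1.468, 1.554, -1.673]
contact_force: [-2.5, 1.7, 6.0]
grip_width: 13.9
```

Request:
send_rows --commands '[[[0.0005,0,0,0,0.005]]]'

```text
time: 20.58
tool_pos: [585.4, -213.2, 134.1]
tcp_rot: [-1.454, 1.554, -1.659]
contact_force: [-1.4, 1.4, 4.7]
grip_width: 13.8
```

```bash
python3 s.py
```

```text
20.5833 [ 585.3892 -213.1807  134.1267] tiltxy [-0.0015 -0.0167] F [-1.3876  1.3782  4.6833] yaw -11.777153442332924 q [-0.4642  0.5972  1.3696 -0.0169  1.1687 -0.252 ]
tip rig -2.0246105181916185 -92.81159492967595 40.039848056646576 Frig -1.6493082505623098 1.0509846841035027 4.683252081384324 M [0.2399 0.3418 0.0215]
```

Request:
send_rows --commands '[[[0,0,0,0,0.0145],[0,0,0,0,0.015],[0,0,0,0,0.016],[0,0,0,0,0.018],[0,0,0,0,0.022],[0,0,0,0,0.03],[0,0,0,0,0.04],[0,0,0,0,0.045]]]'

```text
time: 21.25
tool_pos: [585.7, -213.3, 133.9]
tcp_rot: [-1.402, 1.554, -1.607]
contact_force: [1.3, 0.6, 0.2]
grip_width: 37.4
```

```bash
python3 s.py; python3 - <<'E'
from h import *
S=optics.capture("side")
cv2.imwrite("pics/k1.png",cv2.resize(S["color"][95:205,215:305],None,fx=5,fy=5,interpolation=cv2.INTER_CUBIC))
E
```

```text
21.25 [ 585.74   -213.3373  133.9224] tiltxy [-0.0006 -0.0171] F [1.2556 0.5574 0.2076] yaw -11.778091266369348 q [-0.4642  0.5975  1.3696 -0.0169  1.1674 -0.252 ]
tip rig -1.5615533793248382 -92.91081631241723 39.83620785839736 Frig 1.1080615809989363 0.8120701527726846 0.20759734716382508 M [-0.0229 -0.1019  0.0372]
```

View pics/k1.png

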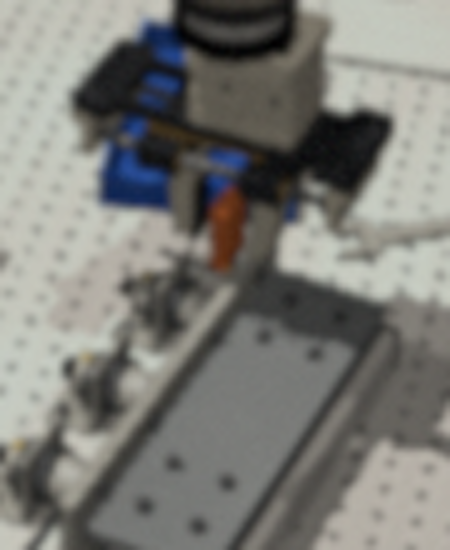

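Request:
send_rows --commands '[[[-0.003,0,0,0,0.045],[-0.005,0,0,0,0.045],[-0.008,0,0,0,0.045],[-0.01,0,0,0,0.045],[-0.012,0,0,0,0.045],[-0.014,0,0,0,0.045],[-0.016,0,0,0,0.045],[-0.018,0,0,0,0.045],[-0.018,0,0,0,0.045],[-0.018,0,0,0,0.045]]]'

```text
time: 22.13
tool_pos: [584.5, -210.5, 264.7]
tcp_rot: [-1.591, 1.555, -1.797]
contact_force: [0.5, -0.4, 0.2]
grip_width: 44.8
```

Request:
send_rows --commands '[[[0,0,-0.008,0,0.045],[0,0.01,-0.015,0,0.045],[0,0.015,-0.025,0,0.045],[0,0.015,-0.03,0,0.045],[0,0.015,-0.03,0,0.045],[0,0.01,-0.02,0,0.045],[0,0,-0.01,0,0.045],[0,0,0,0,0.045],[0,0,0,0,0.045]]]'

```text
time: 22.88
tool_pos: [454.7, -114.7, 269.0]
tcp_rot: [-0.977, 1.547, -1.183]
contact_force: [0.1, -0.5, -0.0]
grip_width: 45.0
```

```bash
python3 s.py; python3 - <<'E'
from h import *
S=optics.capture("side");T=optics.capture("top")
cv2.imwrite("pics/k2.png",cv2.resize(S["color"][110:220,215:305],None,fx=5,fy=5,interpolation=cv2.INTER_CUBIC))
cv2.imwrite("pics/k3.png",cv2.resize(T["color"][120:240,220:370],None,fx=5,fy=5,interpolation=cv2.INTER_CUBIC))
cv2.imwrite("pics/k4.png",S["color"])
E
```

```text
22.8833 [ 454.7122 -114.747   268.9982] tiltxy [ 0.0089 -0.0218] F [ 0.0848 -0.4912 -0.0133] yaw -11.825107797315097 q [-0.3994  0.1976  1.6044 -0.0172  1.3229 -0.1888]
tip rig -149.61357400339526 -24.740315362850275 174.92436750355967 Frig 0.1875008254636506 -0.46186383813739423 -0.013301867527280728 M [-0.0273 -0.0669  0.0049]
```

View pics/k2.png

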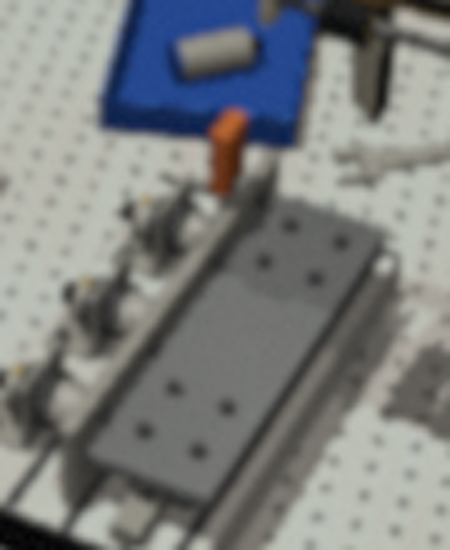

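View pics/k3.png

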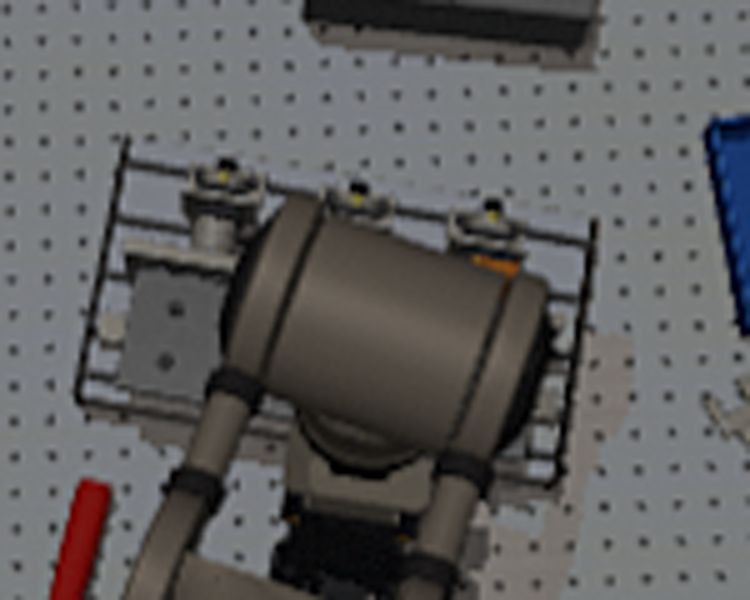

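View pics/k4.png

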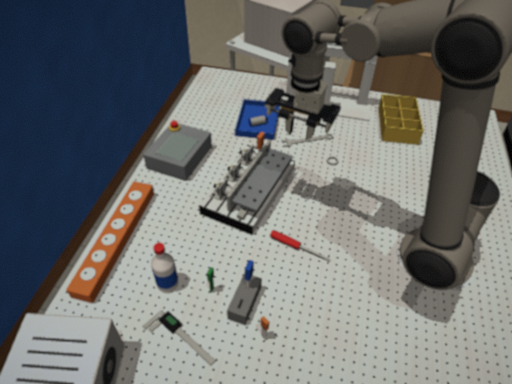

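```bash
python3 - <<'E'
from h import *
S=optics.capture("side")
for z in(170,120,213): print(z,(proj(S,(585.5,-213,z))-[215,110])*5)
m=cv2.inRange(cv2.cvtColor(S["color"],cv2.COLOR_BGR2HSV),(5,120,60),(20,255,255))[120:155,250:275]
ys,xs=np.nonzero(m);print((np.array([xs.min()+250,ys.min()+120,xs.max()+251,ys.max()+121])-[215,110,215,110])*5)
from plant import close_job
print(monitor.get_obs()["contact_force"]);print(close_job())
E
```

```text
170 [224.41076802 119.3813231 ]
120 [222.38606392 180.05014903]
213 [226.23585321  64.65174476]
[210 115 245 195]
[ 0.10483671  0.19104348 -0.99255222]
the job is handed in; nothing more can be done
None
```

The orange gauge is standing upright in the right station's gap (rig y = −90 mm), let go, and I have handed the job in. It finished at about 23 s of the 58 s allowed.

- **Which gauge:** I took the one in the stand. I left the smaller loose orange one, the green one and the blue one alone.
- **Trying the gap:** I felt the bar's face with the leaf at about 5 N and backed off. I then lowered the blade in 1–2 mm steps at the right station. It passed the 83 mm barrel top with nothing above the roughly 1 N sensor noise.
- **Seating:** The leaf touched the base at 40.0 mm above the table, with about 6 N upward at most, so it is fully home. The blade went in at the first gap I tried, so I did not try the middle and left gaps.
- **Last checks:** The picture shows the handle upright just above the bar, where it should be for a height of 120–170 mm. The blue gauge, the green gauge and the tools look unmoved, and the arm is well clear.
- **What did not go as planned:**
  - On the first approach to the stand the tool drifted about 8 mm sideways and tilted up to 2°. I backed off and corrected it before gripping, and corrected a similar tilt over the rig.
  - At release the tool still leaned about 1° along the bar and about 0.1° across the gap.

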